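# Clamp a spincast reel in the ratchet holder and keep the squeeze on

## Robot

A 7-joint arm with a two-finger parallel gripper is mounted at the origin on the work surface. World frame = base frame: x ahead of the robot, y to its left, z up, the work surface at z = 0. Lengths are in m, angles in rad, forces in N, time in s.
With the tool pointing down it reaches from about 0.425 to 0.95 m from the base axis. Payload 4.7 kg.
Tool frame: the origin (TCP) lies between the finger pads, 19 mm behind the fingertips; this is the grasp point; z points along the fingers, y is the line along which they close (so a half turn about z gives the same grasp; the last joint's range is limited). The gripper opens to 85 mm and grips with 20 to 120 N. Pads are 22 mm wide; open, the fingers measure 114 mm over their backs; the gripper's body (76 mm by 85 mm) begins 54 mm behind the grasp point. The pads swing forward as they close: fully open they stand 13 mm farther back than shut.
Start: joints at [1.192, 0.469, -0.049, 1.532, 0.024, 1.141, -0.082], TCP at [0.231, -0.634, 0.25] pointing down, gripper open.
Joint ranges: [-2.59, 2.59], [-0.33, 1.99], [-1.39, 1.29], [0.1, 2.45], [-1.04, 4.18], [0.21, 1.99], [-2.66, 2.66]. Speed limits (rad/s): [2.57, 2.57, 3.14, 3.14, 3.14, 3.14, 3.14].

## Interface

Orientations are given as a 3x3 rotation matrix whose columns are the frame's x, y, z axes.
In Python, from rig import * gives the robot as it stands. Calls block until the motion is done:
- movep(position, orientation): joint-space move of the TCP to a pose.
- move_l(position, attitude=None, feed=0.15, until_force=None): straight line of the TCP; attitude=None keeps the orientation; feed is the mean speed in m/s. With until_force (N) it stops when the force on the tool has changed by that much, and returns True; else False.
- move_joints(angles): joint-space move.
- command_gripper(opening, newtons=None): finger opening in m; newtons is the grip in N (None keeps the last); returns when the fingers have stopped.
- sleep(seconds).
- inverse_kinematics(position, orientation): joint angles nearest the present ones, or None.
- sense(): the state.
- camera(name): name is "scene" or "top" or "wrist"; returns (picture, depth): 420x560x3 uint8, red, green, blue; 420x560 float32, m along the optical axis (not along the pixel's ray), 0 where there is no reading.
- camera_params(name): a dict with "K" (3x3 intrinsics, pixels), "position" and "rotation" of the camera in the world; the wrist camera has in their place "tool_from_camera" (4x4, takes a point from camera to tool coordinates, whose origin is the TCP and whose axes are the flange's). Camera axes: x right, y down, z forward; pixel columns grow to the right and rows downward; lengths in m; the calibration is good to about 2 mm. A picture is of the moment at which its call begins: read the wrist's pose just before it. camera_params takes no time and is no camera call.
A pose or a line that the arm cannot do raises Unreachable and nothing moves.
- finish_job(): hands the job in; it is judged then, once.
The state is a dict: "time_s": time; "joint_pos": joint angles; "qd": joint speeds; "joint_efforts": joint torques, N m; "position": TCP position; "tcp_rot": TCP orientation; "wrist_force": force on the tool from outside, world axes, zero at the start; "ft_torque": the same for the moment, N m; "finger_gap": finger opening in m; "gripper_force": force on a finger pad.
Only numpy, scipy, OpenCV 4.12 (cv2) and the standard library are available. Lean on these libraries where they do the work, as an engineer would, in place of code of your own. Each camera call takes 0.05 s, during which the arm holds its last target. There are 200 camera calls.

## Task

Slide the reel along the channel of the reel holder until you feel its foot come up against the stop hidden under the hood, and let go of it. Then pump the holder's two-winged trigger, squeeze after squeeze, until the jaw's sprung pad meets the foot and is pressed in about half way, never so hard that it bottoms out, and finish holding that squeeze without letting go of the trigger. Do not push the jaw by hand, and leave the chrome release button and the other things on the counter alone.

Things in the scene. Friction and masses are not known exactly. Their poses are not given: they have to be found in the camera images.
- holder: ratchet reel holder fixed to the counter: base plate 303 x 96 x 12 mm, with a channel along its x axis (fences 10 mm high, 22 mm apart). Origin on the counter under the channel's middle line; +x runs towards the hood, z up. From -x to +x: trigger wings (midway x = -150 mm), sliding jaw, reel, hood (mouth at x = 70 mm). Channel floor 12 mm above the counter
- hood: fixed steel hood over the channel's end, 36 mm long, 30 mm wide, its top 25 mm above the counter; origin on the channel floor at its open mouth, axes as the holder's. Under it, out of sight, a rigid stop for the reel's foot (counted as part of the hood): its face lies somewhere 12 to 26 mm inside the mouth and has to be felt for
- reel: spincast reel, nose cone off, about 260 g, standing in the channel. Origin under the middle of its foot (92 x 20 x 6 mm, x from -46 to 46, ends 4 to 18 mm short of the hood at the start), x towards the hood. Body: cylinder 56 mm across along x from -14 to 36 mm, axis 46 mm above the underside. Crank on the +y side at x = 19 to 68, y to 60 mm. Grip from above across the body near x = -2 mm
- jaw: sliding jaw, block 20 mm long, 36 mm wide, top 46 mm above the counter, a toothed bar (6 mm pitch) trailing to -x under the wings. Origin on the channel floor at its front face, axes as the holder's. Moved by the trigger only; then stays by friction, about 4.5 N, and holds no harder by itself. The sprung pad on its front counts as part of it. Not to be pushed by hand
- pad (a joint): how far the jaw's sprung pad is pushed into the jaw, m: 0 = standing fully out (12 mm ahead of the jaw's front), 0.012 = bottomed. Spring 1.5 N per mm: half way in is 9 N on the reel's foot
- pad_face (a point): middle of the pad's front face (18 mm wide, 8 mm high), which meets the near end of the reel's foot
- squeeze_point (a point): point midway between the two wings, 92 mm above the counter, fixed to the holder: bring the TCP here pointing down, fingers closing along the holder's x axis, one outside each wing. Nothing under it is higher than 50 mm but the wings and a thin spring rod
- trigger_rear: the wing on the -x side: upright steel plate 8 mm thick (x), 26 mm wide (y), 42 to 112 mm above the counter; origin moves with it, 35 mm to +x of its outer face, on the channel floor. The front wing mirrors it. Both wings are the trigger: 70 mm over their outer faces when apart, 26 mm fully squeezed; a linkage closes them equally, a spring parts them again
- trigger_front (a joint): how far each wing is squeezed in, m: 0 = apart, 0.022 = fully in. A full stroke drives the jaw 15 to 22 mm to the hood; on release the wings spring back and the jaw stays. Running the jaw free takes about 5 N of grip; pressing the pad half way in about 9 N (force on the foot grows by twice any extra grip, so 14 N or more of grip crushes)
- release (a joint): chrome release button, m pressed in; 18 mm across, on the base plate beside the hood at x = 92, y = -31 mm of the holder. Leave alone
- nose_cone: domed steel nose cone, 56 mm across, 36 mm high, standing on its wide end; origin under its centre. Leave alone
- bearing_tin: flat round enamel tin, 66 mm across, 25 mm high; origin under its centre. Leave alone
- pin_punch: steel pin punch lying flat, about 110 mm long, 10 mm thick; origin near its middle. Leave alone
- screwdriver: screwdriver lying flat, 170 mm long. Leave alone
- spare_spool: small bare aluminium spool, 44 mm across, 24 mm high; origin under its centre. Leave alone
- grease_jar: jar, 48 mm across, 45 mm high; origin under its centre. Leave alone
- oil_bottle: small bottle, 32 mm across, 85 mm high; origin under its centre. Leave alone
Mind the look-alikes: they are no part of the job. What is shaped like the reel but green or orange is not meant.

How it is judged:
On the way, in this order (a step that is already met when the one before it is completed fails the run):
1. the reel is pushed up against the hidden stop, before the jaw has reached it (contact force between reel and hood above 1 N and x of reel in the frame of holder above 0.033 m and contact force between jaw and reel below 0.3 N), for 0.01 s.
2. the reel has been let go and the jaw's pad has met its foot (contact force between jaw and reel above 1 N and contact force between the fingers and reel below 0.3 N), for 0.1 s.
At the end, for the whole second after the job is handed in: The reel stands upright with its foot against the stop under the hood (more than 3 N), the jaw's pad presses on the foot with 5 to 16 N and is pushed in 3.5 to 9.5 mm, the fingers are still squeezing the trigger (more than 2 N on its rear wing), and nothing else touches the reel or moves it (value of joint pad between 0.0035 and 0.0095 m and contact force between jaw and reel between 5 and 16 N and contact force between reel and hood above 3 N and x of reel in the frame of holder above 0.033 m and angle between reel's own z axis and vertical below 0.12 rad and linear speed of reel below 0.01 m/s and contact force between the fingers and trigger_rear above 2 N and value of joint trigger_front above 0.002 m and contact force between each of the arm, the fingers and reel below 0.3 N); the arm keeps its last pose, push and grip.
It fails at once if the reel's foot is crushed: the jaw presses on it with more than 20 N, or the pad bottoms out (contact force between jaw and reel above 20 N or value of joint pad above 0.0118 m).
It fails at once if the jaw is pushed by hand (contact force between any of the fingers, the arm and jaw above 1.5 N).
It fails at once if the release button is pressed (value of joint release above 0.003 m).
It fails at once if a bystander is moved more than 3 cm (distance of any of nose_cone, bearing_tin, pin_punch, screwdriver, spare_spool, grease_jar, oil_bottle from where it was at the start of the episode above 0.03 m).
It also fails if it takes over 58 s, if anything falls off the work surface, if the arm or the gripper's body presses on something with over 40 N, if the wrist force passes 120 N, or if a joint passes its speed limit or range.

## Working session

There is one attempt and no reset: what is moved stays moved. The work goes in short steps, each a Python script; the robot and the scene stay as the last script left them, time stands still between calls to the robot, and variables do not carry over. Pictures are saved under pics/ and viewed, at most 10 in all, crops included, and the job is handed in when it is done.

```bash
mkdir -p pics; ls; python3 - <<'E'
from rig import *
import cv2,numpy as np
for n in ["scene","top"]:
    p,d=camera(n); cv2.imwrite(f"pics/{n}0.png",p[:,:,::-1]); np.savez(f"{n}0.npz",p=p,d=d)
    print(n,camera_params(n))
print(camera_params("wrist")); s=sense(); print(s["time_s"],s["wrist_force"],s["tcp_rot"],s["finger_gap"])
E
```

```text
pics
scene {'K': array([[449.58999851,   0.        , 275.82407765],
       [  0.        , 449.58999851, 223.1002135 ],
       [  0.        ,   0.        ,   1.        ]]), 'position': array([1.04571554, 0.47209143, 0.72719961]), 'rotation': array([[-0.67440576,  0.54390835, -0.49934015],
       [ 0.73813704,  0.47999205, -0.47409002],
       [-0.01818223, -0.6883105 , -0.7251883 ]])}
top {'K': array([[530.21383601,   0.        , 269.94748139],
       [  0.        , 530.21383601, 210.24617767],
       [  0.        ,   0.        ,   1.        ]]), 'position': array([0.39080363, 0.05350079, 1.15171955]), 'rotation': array([[-0.02713008, -0.98557207,  0.1670678 ],
       [-0.99929495,  0.0310786 ,  0.02106484],
       [-0.02595315, -0.16637851, -0.98572036]])}
{'K': array([[299.0757198 ,   0.        , 277.43266714],
       [  0.        , 299.0757198 , 210.02649528],
       [  0.        ,   0.        ,   1.        ]]), 'tool_from_camera': array([[-1.88184005e-05, -9.61548769e-01, -2.74634238e-01,
         7.04557039e-02],
       [ 9.99999218e-01,  3.25351250e-04, -1.20764069e-03,
         1.05060336e-03],
       [ 1.25055801e-03, -2.74634046e-01,  9.61548011e-01,
        -1.24618582e-01],
       [ 0.00000000e+00,  0.00000000e+00,  0.00000000e+00,
         1.00000000e+00]])}
0.1 [-1.06867191 -0.16350496  0.29053965] [[ 9.39423857e-01  3.42756986e-01 -6.82913590e-04]
 [ 3.42757661e-01 -9.39422312e-01  1.70469858e-03]
 [-5.72469180e-05 -1.83550838e-03 -9.99998314e-01]] 0.085658030339499
```

View pics/top0.png

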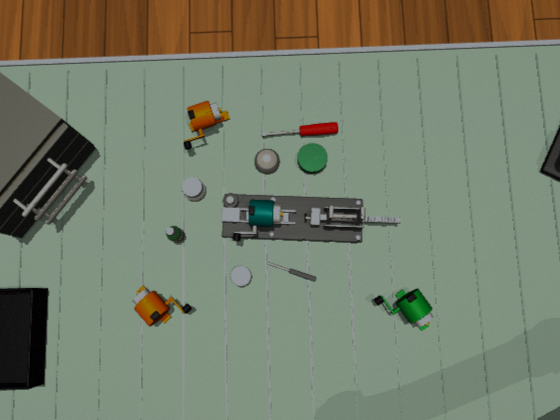

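View pics/scene0.png

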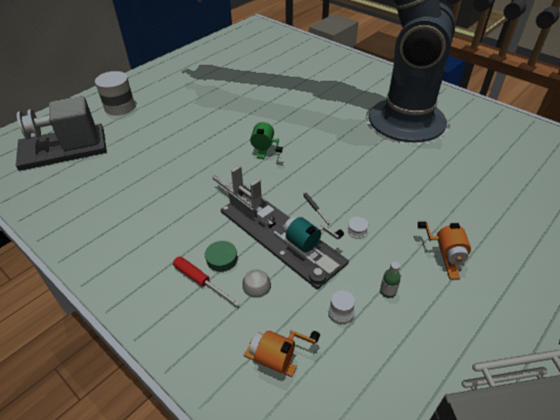

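The top view shows the holder plate from (222,195) to (362,242) px. The hood is at the left (234,215), the button at (231,200), the teal reel at (262,213), the jaw at about (318,216), and the wings at about (345,215). So holder +x is roughly world +y.

```bash
cat > h.py <<'E'
import numpy as np,cv2
def world(d,P,u,v):
    K=P["K"];z=d[v,u]
    c=np.stack([(u-K[0,2])/K[0,0]*z,(v-K[1,2])/K[1,1]*z,z],-1)
    return c@P["rotation"].T+P["position"]
def ray(P,u,v,h):
    K=P["K"];r=P["rotation"]@np.array([(u-K[0,2])/K[0,0],(v-K[1,2])/K[1,1],1]);p=P["position"]
    return p+r*(h-p[2])/r[2]
E
python3 - <<'E'
from rig import camera_params
from h import *
P=camera_params("top");f=np.load("top0.npz");p,d=f["p"],f["d"]
v,u=np.mgrid[180:260,205:420];W=world(d,P,u,v)
hsv=cv2.cvtColor(p,cv2.COLOR_RGB2HSV)[180:260,205:420]
m=((hsv[...,2]<95)&(hsv[...,1]<70)).astype(np.uint8)
m=cv2.morphologyEx(m,cv2.MORPH_CLOSE,np.ones((9,9)))
m=cv2.morphologyEx(m,cv2.MORPH_OPEN,np.ones((15,15)))
c=max(cv2.findContours(m,0,2)[0],key=cv2.contourArea)
box=cv2.boxPoints(cv2.minAreaRect(c))+[205,180]
B=np.array([ray(P,*b,0.012) for b in box]);print(box,B.round(4))
print([np.linalg.norm(B[i]-B[i-1]).round(4) for i in range(4)])
L=[np.linalg.norm(B[i]-B[i-1]) for i in range(4)]
i=int(np.argmax(L));e=B[i]-B[i-1];e*=np.sign(e[1]);e/=np.linalg.norm(e);ey=np.cross([0,0,1],e)
C=B.mean(0);print("C",C,"yaw",np.arctan2(e[1],e[0]))
Q=np.stack([(W-C)@e,(W-C)@ey,W[...,2]],-1)
# height profile along centre, and z map
for a in np.arange(-.28,.17,.008):
    s=(Q[...,0]>=a)&(Q[...,0]<a+.008)&(abs(Q[...,1])<.03)
    if s.any(): print(round(a,3),np.percentile(Q[s][:,2],[50,95]).round(3),end=" ")
s=(Q[...,2]>.095)&(Q[...,0]<-.03);print("\nwings",s.sum(),Q[s].round(3)[::4])
t=(hsv[...,0]>80)&(hsv[...,0]<100)&(hsv[...,1]>120);print("teal",t.sum(),Q[t].min(0),Q[t].max(0),np.median(Q[t],0))
big=cv2.resize(p[180:260,205:420],None,fx=3.6,fy=3.6,interpolation=2);cv2.imwrite("pics/crop.png",big[:,:,::-1])
E
```

```text
[[272.27397156 239.60274124]
 [273.92602539 194.99725914]
 [362.5821991  198.28081894]
 [360.93014526 242.88629913]] [[ 0.5195  0.0746  0.012 ]
 [ 0.6176  0.0682  0.012 ]
 [ 0.604  -0.1247  0.012 ]
 [ 0.5067 -0.1157  0.012 ]]
[np.float64(0.1907), np.float64(0.0982), np.float64(0.1934), np.float64(0.0977)]
C [ 0.56195997 -0.02438834  0.012     ] yaw 1.5007873583233966
-0.224 [0.002 0.005] -0.216 [0.002 0.004] -0.208 [0.001 0.005] -0.2 [0.002 0.005] -0.192 [0.002 0.005] -0.184 [0.002 0.005] -0.176 [0.002 0.039] -0.168 [0.002 0.039] -0.16 [0.001 0.041] -0.152 [0.002 0.04 ] -0.144 [0.003 0.039] -0.136 [0.002 0.039] -0.128 [0.002 0.041] -0.12 [0.002 0.04 ] -0.112 [0.002 0.039] -0.104 [0.003 0.04 ] -0.096 [0.014 0.05 ] -0.088 [0.052 0.115] -0.08 [0.052 0.112] -0.072 [0.033 0.064] -0.064 [0.032 0.064] -0.056 [0.033 0.065] -0.048 [0.032 0.065] -0.04 [0.033 0.066] -0.032 [0.026 0.064] -0.024 [0.069 0.114] -0.016 [0.032 0.107] -0.008 [0.015 0.048] 0.0 [0.046 0.05 ] 0.008 [0.046 0.05 ] 0.016 [0.014 0.047] 0.024 [0.013 0.025] 0.032 [0.013 0.017] 0.04 [0.014 0.017] 0.048 [0.014 0.023] 0.056 [0.014 0.023] 0.064 [0.017 0.024] 0.072 [0.017 0.065] 0.08 [0.064 0.078] 0.088 [0.072 0.08 ] 0.096 [0.081 0.089] 0.104 [0.082 0.089] 0.112 [0.082 0.088] 0.12 [0.082 0.089] 0.128 [0.082 0.092] 0.136 [0.084 0.095] 0.144 [0.022 0.091] 0.152 [0.015 0.024] 0.16 [0.014 0.025] 0.168 [0.016 0.028] 
wings 65 [[-0.078 -0.012  0.109]
 [-0.079 -0.01   0.107]
 [-0.086 -0.01   0.108]
 [-0.082 -0.007  0.113]
 [-0.08  -0.005  0.113]
 [-0.078 -0.004  0.11 ]
 [-0.078 -0.003  0.101]
 [-0.078 -0.001  0.1  ]
 [-0.084  0.001  0.113]
 [-0.082  0.003  0.112]
 [-0.08   0.005  0.112]
 [-0.078  0.007  0.112]
 [-0.077  0.007  0.104]
 [-0.084  0.008  0.111]
 [-0.082  0.011  0.116]
 [-0.08   0.013  0.113]
 [-0.083  0.012  0.096]]
teal 585 [ 0.06572563 -0.02752733  0.05909602] [0.16320077 0.17618555 1.15171955] [0.11815456 0.00575972 0.0828392 ]
```

View pics/crop.png

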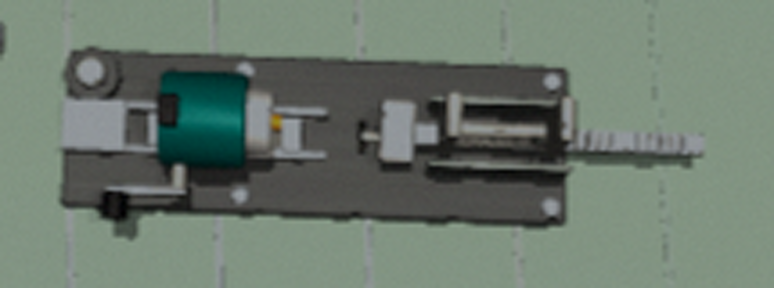

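Depth is good to about 2 mm and the profile agrees with the given sizes: wings at 112 mm, jaw at 46 mm, hood at 25 mm. The midpoint between the wings puts the origin at about Q.x = 0.099. I'll refine the axis from the plate's long edges, then hover over the reel.

```bash
python3 - <<'E'
from rig import *
from h import *
P=camera_params("top");f=np.load("top0.npz");p,d=f["p"],f["d"]
g=cv2.cvtColor(p,cv2.COLOR_RGB2HSV)
plate=((g[...,2]<115)&(g[...,1]<60))
top=[];bot=[]
for u in range(228,358,3):
    col=np.where(plate[188:252,u])[0]+188
    if len(col)>5: top.append(ray(P,u,col[0]-.5,.012)[:2]);bot.append(ray(P,u,col[-1]+.5,.012)[:2])
ls=[cv2.fitLine(np.float32(a),cv2.DIST_HUBER,0,.001,.001).ravel() for a in(top,bot)]
for l in ls: print(l.round(4), np.degrees(np.arctan2(l[1],l[0])))
e=sum(np.r_[l[:2]]*np.sign(l[1]) for l in ls);e/=np.linalg.norm(e);ey=np.array([-e[1],e[0]])
yc=[l[2:]@ey for l in ls];print("width",yc)
Y=np.mean(yc)
v,u=np.mgrid[180:260,205:420];W=world(d,P,u,v)
a=W[...,:2]@e;b=W[...,:2]@ey-Y;z=W[...,2]
s=(z>.1)&(z<.12);print("wing tops")
k=s&(abs(b)<.02); A=np.sort(a[k]);print(A.round(3), b[k].min(),b[k].max())
mid=(A[A<A.mean()].mean()+A[A>A.mean()].mean())/2
O=e*(mid+.150)+ey*Y;yaw=np.arctan2(e[1],e[0]);print("O",O,"yaw",yaw)
x=a-O@e
s=(z>.009)&(z<.03)&(abs(b)<.05);print("plate x",x[s].min(),x[s].max())
s=(z>.04)&(z<.05)&(x>-.11)&(x<-.04);print("jaw",x[s].min(),x[s].max(),b[s].min(),b[s].max())
h=g[180:260,205:420];t=(h[...,0]>80)&(h[...,0]<100)&(h[...,1]>120)&(z<.1)
print("teal",np.percentile(x[t],[1,99]),np.percentile(b[t],[1,99]))
np.savez("hold.npz",O=O,yaw=yaw)
c,s_=np.cos(yaw),np.sin(yaw);hx=np.array([c,s_,0]);hy=np.array([-s_,c,0])
R=np.stack([-hx,hy,[0,0,-1]],1);print(np.linalg.det(R))
rx=np.percentile(x[t],1)+.014
pos=np.r_[O,0]+hx*(rx-.002)+[0,0,.2];print(rx,pos)
movep(pos,R);st=sense();print(st["time_s"],st["position"],st["wrist_force"],st["joint_pos"])
p,d=camera("wrist");cv2.imwrite("pics/w1.png",p[:,:,::-1]);np.savez("w1.npz",p=p,d=d,pos=st["position"],R=st["tcp_rot"])
E
```

```text
[0.0706 0.9975 0.6148 0.0278] 85.94896
[ 0.0645  0.9979  0.513  -0.0133] 86.299355
width [np.float32(-0.6115052), np.float32(-0.5127203)]
wing tops
[-0.073 -0.071 -0.071 -0.07  -0.07  -0.07  -0.07  -0.07  -0.07  -0.07
 -0.07  -0.07  -0.068 -0.068 -0.068 -0.068 -0.068 -0.068 -0.068 -0.068
 -0.068 -0.068 -0.068 -0.068 -0.068 -0.066 -0.066 -0.066 -0.066 -0.066
 -0.066 -0.066 -0.066 -0.066 -0.066 -0.066 -0.066 -0.066 -0.065 -0.065
 -0.065 -0.065 -0.065 -0.065 -0.065 -0.065 -0.065 -0.065 -0.065 -0.064
 -0.064 -0.064 -0.064 -0.064 -0.064 -0.064 -0.064 -0.064 -0.009 -0.009
 -0.009 -0.009 -0.009 -0.009 -0.009 -0.009 -0.009 -0.009 -0.009 -0.009
 -0.008 -0.007 -0.007 -0.007 -0.007 -0.007 -0.007 -0.007 -0.007 -0.007
 -0.007 -0.007 -0.007 -0.006 -0.005 -0.005 -0.005 -0.005 -0.005 -0.005
 -0.005 -0.005 -0.005 -0.005 -0.005 -0.005 -0.005 -0.004 -0.003 -0.003
 -0.003 -0.003 -0.003 -0.003 -0.003 -0.003 -0.003 -0.003 -0.003 -0.003
 -0.002 -0.002 -0.002 -0.002 -0.002 -0.002 -0.002 -0.002 -0.001 -0.001
 -0.001] -0.013152018208252958 0.012744724662322127
O [0.56852255 0.07559037] yaw 1.5031502
plate x -0.2724300617152434 0.10795980280896153
jaw -0.1039981366730173 -0.08213061404679527 -0.018109085144782155 0.017957618877847414
teal [-0.00393379  0.04321227] [-0.02669598  0.02665252]
0.9999999514289756
0.010066211107045144 [0.56906778 0.08363814 0.2       ]
2.9 [0.56931605 0.08275056 0.19977884] [-0.94238823 -0.13162595 -0.08732491] [ 0.5958391   0.64277081 -1.17437042  1.78706122  0.64698336  1.1621666
  2.2872323 ]
```

View pics/w1.png

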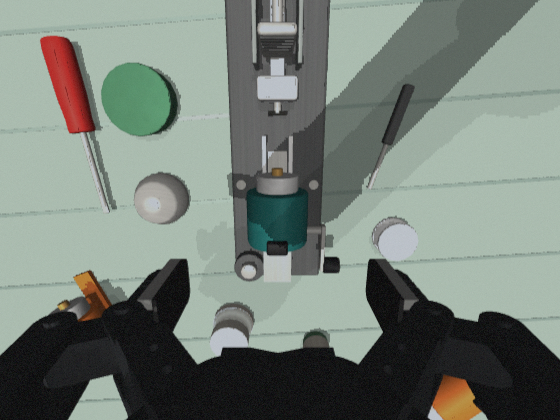

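The wrist view is squarely aligned. The reel body is centred at u≈277 (rows 187–245), with a pale rear flange behind it. The foot's near end is at about row 152, the jaw at (277,88) and the pad tip at about row 113. Next I measure along the middle column.

```bash
python3 - <<'E'
from rig import camera_params
from h import *
P=camera_params("wrist");f=np.load("w1.npz");p,d=f["p"],f["d"]
T=P["tool_from_camera"];Q={"K":P["K"],"rotation":f["R"]@T[:3,:3],"position":f["R"]@T[:3,3]+f["pos"]}
H=np.load("hold.npz");O=np.r_[H["O"],0];y=float(H["yaw"]);hx=np.array([np.cos(y),np.sin(y),0]);hy=np.array([-hx[1],hx[0],0])
v,u=np.mgrid[0:300,220:335];W=world(d,Q,u,v)-O
X=W@hx;Y=W@hy;Z=W[...,2]
for c in (277-220,): 
    for r in range(70,290,3): print(r,(1000*X[r,c]).round(0),(1000*Z[r,c]).round(0),p[r,277].tolist(),end=" | ")
h=cv2.cvtColor(p,cv2.COLOR_RGB2HSV)[0:300,220:335];t=(h[...,0]>80)&(h[...,0]<100)&(h[...,1]>120)
print("\nteal",np.percentile(X[t],[1,99]),np.percentile(Y[t],[1,99]),np.median(Y[t]))
print("ystraight",[(np.median(Y[(abs(X-a)<.01)&(Z>.06)&(Z<.11)])).round(4) for a in (-.005,.01,.03)])
j=(Z>.04)&(Z<.05)&(X>-.11)&(X<-.05);print("jaw",np.percentile(X[j],[1,99]),np.percentile(Y[j],[1,99]))
k=(Z>.1)&(Z<.125)&(X<-.09);print("wings",k.sum(),np.percentile(Y[k],[1,99]),X[k].min(),X[k].max()) if k.any() else 0
E
```

```text
70 -109.0 37.0 [187, 194, 200] | 73 -107.0 36.0 [187, 192, 201] | 76 -103.0 44.0 [165, 167, 170] | 79 -100.0 47.0 [187, 194, 201] | 82 -98.0 47.0 [187, 193, 200] | 85 -96.0 47.0 [187, 192, 199] | 88 -93.0 46.0 [188, 194, 201] | 91 -91.0 46.0 [188, 194, 201] | 94 -88.0 46.0 [187, 194, 202] | 97 -86.0 46.0 [189, 194, 201] | 100 -84.0 45.0 [76, 77, 76] | 103 -83.0 23.0 [187, 192, 198] | 106 -80.0 22.0 [188, 194, 200] | 109 -77.0 22.0 [187, 194, 201] | 112 -74.0 22.0 [159, 164, 169] | 115 -72.0 23.0 [72, 73, 70] | 118 -69.0 14.0 [100, 102, 102] | 121 -66.0 12.0 [103, 103, 102] | 124 -63.0 14.0 [104, 105, 104] | 127 -60.0 12.0 [101, 103, 101] | 130 -58.0 12.0 [101, 102, 100] | 133 -55.0 14.0 [101, 102, 101] | 136 -52.0 11.0 [102, 102, 102] | 139 -49.0 12.0 [100, 100, 99] | 142 -46.0 12.0 [103, 105, 103] | 145 -43.0 13.0 [103, 104, 104] | 148 -40.0 13.0 [65, 67, 67] | 151 -37.0 19.0 [111, 111, 107] | 154 -34.0 19.0 [140, 137, 133] | 157 -31.0 19.0 [138, 136, 132] | 160 -28.0 18.0 [136, 133, 129] | 163 -25.0 18.0 [139, 136, 133] | 166 -22.0 17.0 [138, 135, 132] | 169 -25.0 61.0 [115, 86, 48
[... 811 characters left out ...]
3 41.0 93.0 [40, 41, 41] | 256 74.0 27.0 [170, 174, 176] | 259 78.0 27.0 [189, 195, 197] | 262 82.0 26.0 [188, 193, 195] | 265 85.0 26.0 [186, 192, 191] | 268 89.0 27.0 [185, 192, 192] | 271 93.0 26.0 [188, 193, 191] | 274 96.0 26.0 [185, 192, 189] | 277 100.0 26.0 [186, 193, 189] | 280 103.0 27.0 [187, 191, 190] | 283 122.0 0.0 [158, 174, 164] | 286 126.0 1.0 [159, 175, 163] | 289 129.0 2.0 [160, 176, 164] | 
teal [-0.00560107  0.0415228 ] [-0.02822997  0.02408035] -0.0016891524308369453
ystraight [np.float64(-0.0016), np.float64(-0.0017), np.float64(0.0009)]
jaw [-0.10317958 -0.08370036] [-0.01886362  0.01589653]
wings 698 [-0.01389784  0.01075119] -0.12483999080088574 -0.11621309881214889
```

The reel sits at x≈8 mm: foot near end at −38, body start at −6. That leaves 28–42 mm of travel to the stop. The pad face is at about −71 mm. Next I grip the reel and slide it.

```bash
cat >> h.py <<'E'
H=np.load("hold.npz");O=np.r_[H["O"],0.];_y=float(H["yaw"])
hx=np.array([np.cos(_y),np.sin(_y),0]);hy=np.array([-hx[1],hx[0],0])
def pt(x,y,z): return O+hx*x+hy*y+np.array([0,0,z])
def inh(p): return np.array([(p-O)@hx,(p-O)@hy,p[2]])
E
python3 - <<'E'
from rig import *
from h import *
def rep(n,r=None):
    s=sense();f=s["wrist_force"];print(n,r,s["time_s"],inh(s["position"]).round(4),"F",np.round([f@hx,f@hy,f[2]],2),s["finger_gap"],s["gripper_force"])
move_l(pt(.006,-.0008,.1),feed=.15);rep("above")
r=move_l(pt(.006,-.0008,.058),feed=.08,until_force=8);rep("down",r)
if not r:
    command_gripper(.05,20);rep("grip")
    r=move_l(pt(.029,-.0008,.058),feed=.03,until_force=8);rep("slide",r)
    if not r:
        r=move_l(pt(.056,-.0008,.058),feed=.015,until_force=5);rep("stop",r)
E
```

```text
above None 3.7667 [ 0.0066 -0.0013  0.1008] F [ 1.06 -0.46  0.26] 0.08541102773057721 0.0
down False 4.4417 [ 0.0063 -0.0008  0.0579] F [ 0.96 -0.91 -0.13] 0.08566869877405923 0.0
grip None 4.825 [ 0.0061 -0.001   0.0586] F [-0.7   0.55  2.92] 0.055716538094119084 21.336607038974762
slide True 5.1 [ 0.0062 -0.0011  0.0586] F [0.1  1.62 4.24] 0.05504342573963799 21.39625757932663
```

```bash
python3 - <<'E'
from rig import *
from h import *
def rep(n,r=None):
    s=sense();f=s["wrist_force"];print(n,r,s["time_s"],inh(s["position"]).round(4),"F",np.round([f@hx,f@hy,f[2]],2),s["finger_gap"],s["gripper_force"])
rep("now")
for x in np.arange(.0105,.056,.004):
    r=move_l(pt(x,-.001,.0583),feed=.03,until_force=12);rep("x%.4f"%x,r)
    s=sense();
    if s["wrist_force"]@hx<-5: break
E
```

```text
now None 5.1 [ 0.0062 -0.0011  0.0586] F [0.1  1.62 4.24] 0.05504342573963799 21.39625757932663
x0.0105 False 5.4 [ 0.0088 -0.0016  0.0586] F [-3.41  0.16  6.03] 0.055278996750038584 21.625979840755463
x0.0145 False 5.6833 [ 0.0126 -0.0018  0.0586] F [-5.18  0.17  6.93] 0.05552816256083014 21.61239266395569
```

The tool is pressing down (Fz +7 N), which adds friction. I'll ease the height a little and continue.

```bash
python3 - <<'E'
from rig import *
from h import *
def rep(n,r=None):
    s=sense();f=s["wrist_force"];F=np.round([f@hx,f@hy,f[2]],2);print(n,r,s["time_s"],inh(s["position"]).round(4),"F",F,s["finger_gap"].__round__(4),round(s["gripper_force"],1));return F
rep("now"); z=.0590
for x in np.arange(.0165,.058,.003):
    r=move_l(pt(x,-.0012,z),feed=.03,until_force=12);F=rep("x%.4f"%x,r)
    if F[2]>2: z+=.0004
    if F[2]<-1.5: z-=.0003
    if F[0]<-9: break
E
```

```text
now None 5.6833 [ 0.0126 -0.0018  0.0586] F [-5.18  0.17  6.93] 0.0555 21.6
x0.0165 False 5.9333 [ 0.0162 -0.0012  0.0587] F [-1.46 -1.32  0.26] 0.0553 21.7
x0.0195 False 6.1833 [ 0.0198 -0.001   0.0587] F [ 0.03 -0.44 -0.12] 0.0553 21.6
x0.0225 False 6.4333 [ 0.0232 -0.0009  0.0587] F [-0.34 -0.87 -1.91] 0.055 21.6
x0.0255 False 6.6833 [ 0.0256 -0.0012  0.0587] F [-2.34  0.3   0.38] 0.0553 21.8
x0.0285 False 6.9333 [ 0.029  -0.0012  0.0587] F [-0.09 -0.16 -0.95] 0.0554 21.7
x0.0315 False 7.1833 [ 0.0319 -0.0012  0.0586] F [-1.15 -1.52 -0.68] 0.0552 21.7
x0.0345 False 7.4333 [ 0.0349 -0.0012  0.0586] F [-0.61 -0.06 -0.34] 0.0553 21.7
x0.0375 False 7.6833 [ 0.0355 -0.0013  0.0588] F [-5.81  1.17  5.05] 0.0551 22.2
x0.0405 False 7.9333 [ 0.0359 -0.0013  0.0591] F [-12.09   2.04   9.86] 0.0554 22.5
```

The force rises sharply at TCP x≈35.5 mm. That puts the reel at about 37.5 mm and the foot 13.5 mm inside the hood, so it is the stop. I relax, release, retreat and hover over the wings for a look.

```bash
python3 - <<'E'
from rig import *
from h import *
def rep(n,r=None):
    s=sense();f=s["wrist_force"];F=np.round([f@hx,f@hy,f[2]],2);print(n,r,s["time_s"],inh(s["position"]).round(4),"F",F,s["finger_gap"].__round__(4),round(s["gripper_force"],1));return s
move_l(pt(.0370,-.0012,.0588),feed=.03);rep("relax")
command_gripper(.085);rep("open")
move_l(pt(.036,-.0012,.19),feed=.2)
R=np.stack([-hy,-hx,[0,0,-1]],1)
movep(pt(-.150,-.0008,.19),R);s=rep("hover");print(s["joint_pos"])
P=camera_params("wrist");p,d=camera("wrist");cv2.imwrite("pics/w2.png",p[:,:,::-1])
T=P["tool_from_camera"];Rr=s["tcp_rot"];Q={"K":P["K"],"rotation":Rr@T[:3,:3],"position":Rr@T[:3,3]+s["position"]}
v,u=np.mgrid[0:420,0:560];W=world(d,Q,u,v)-O;X=W@hx;Y=W@hy;Z=W[...,2]
k=(Z>.1)&(Z<.12)&(X<-.09)&(X>-.21)&(abs(Y)<.025)&(d>.1)
for n,m in(("rear",k&(X<-.15)),("front",k&(X>-.15))): print(n,m.sum(),np.percentile(X[m],[2,50,98]).round(4),np.percentile(Y[m],[2,98]).round(4),np.median(Z[m]).round(4))
j=(Z>.042)&(Z<.05)&(X>-.11)&(X<-.05)&(abs(Y)<.03);print("jaw",np.percentile(X[j],[1,99]),np.percentile(Y[j],[1,99]))
f=(Z>.015)&(Z<.022)&(X>-.03)&(X<.03)&(abs(Y)<.006);print("foot end",f.sum(),np.percentile(X[f],[1,99]) if f.any() else 0)
h=cv2.cvtColor(p,cv2.COLOR_RGB2HSV);t=(h[...,0]>80)&(h[...,0]<100)&(h[...,1]>120);print("teal",np.percentile(X[t],[1,99]),np.percentile(Y[t],[1,99]))
E
```

```text
relax None 8.2 [ 0.0356 -0.0013  0.0588] F [-6.78  0.7   4.19] 0.0555 22.1
open None 8.6083 [ 0.0378 -0.001   0.0588] F [-0.28  0.35  0.27] 0.085 0.0
hover None 12.1417 [-0.1498 -0.0006  0.1896] F [ 0.28  0.2  -0.26] 0.0849 0.0
[-0.73203012  0.57028203  1.11565535  1.90872571 -0.59520571  1.04458092
 -0.99740494]
rear 462 [-0.1882 -0.1829 -0.1797] [-0.0141  0.0099] 0.1118
front 455 [-0.1258 -0.1224 -0.1173] [-0.0142  0.0097] 0.1119
jaw [-0.0833573  -0.06425103] [-0.01899323  0.01514027]
foot end 346 [-0.00928559  0.01774075]
teal [-0.14122528  0.06989426] [-0.02932726  0.02016986]
```

View pics/w2.png

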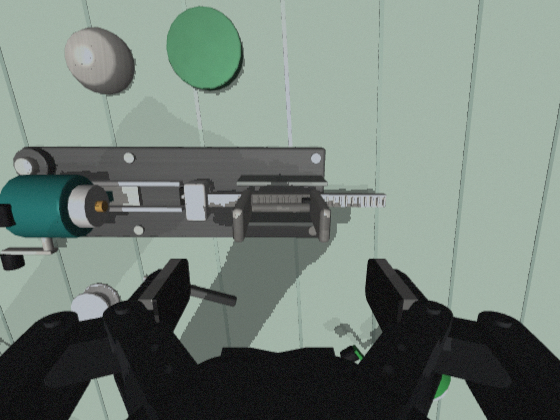

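The reel is against the stop, with its foot end at −9 mm. The jaw front now reads −64 mm, against −84 before, so the gap left is about 43 mm. The wings stand apart, with outer faces at −188 and −117. I'll descend on the wings (shifted −2 mm in x and y as the wrist camera saw them) and make one measured stroke.

```bash
cat >> h.py <<'E'
import rig
def rep(n,r=None):
    s=rig.sense();f=s["wrist_force"];F=np.round([f@hx,f@hy,f[2]],2);print(n,r,round(s["time_s"],2),inh(s["position"]).round(4),"F",F,round(s["finger_gap"],4),round(s["gripper_force"],1));return s
def look(name):
    s=rig.sense();P=rig.camera_params("wrist");p,d=rig.camera("wrist");cv2.imwrite(f"pics/{name}.png",p[:,:,::-1])
    T=P["tool_from_camera"];Rr=s["tcp_rot"];Q={"K":P["K"],"rotation":Rr@T[:3,:3],"position":Rr@T[:3,3]+s["position"]}
    v,u=np.mgrid[0:420,0:560];W=world(d,Q,u,v)-O;X=W@hx;Y=W@hy;Z=W[...,2]
    j=(Z>.041)&(Z<.051)&(X>-.11)&(X<-.02)&(abs(Y)<.03);f=(Z>.015)&(Z<.022)&(X>-.045)&(X<.01)&(abs(Y+.002)<.006)
    print("jaw",j.sum(),np.percentile(X[j],[1,99]).round(4) if j.any() else 0,"foot",f.sum(),np.percentile(X[f],[1,99]).round(4) if f.any() else 0)
E
python3 - <<'E'
from rig import *
from h import *
look("w3")
r=move_l(pt(-.152,-.0019,.092),feed=.1,until_force=8);rep("down",r)
if not r:
    look("w4")
    for g in (.074,.068,.062,.055,.048,.041,.034,.029):
        command_gripper(g,20);rep("g%.3f"%g)
    look("w5")
E
```

```text
jaw 823 [-0.0835 -0.0641] foot 245 [-0.0093  0.0097]
down False 13.38 [-0.1522 -0.0024  0.0926] F [-0.19  0.5   0.43] 0.0849 0.0
jaw 1789 [-0.0836 -0.0646] foot 489 [-0.0096  0.0096]
g0.074 None 13.7 [-0.1519 -0.002   0.0923] F [-0.01  0.25 -0.22] 0.0741 0.0
g0.068 None 13.93 [-0.1523 -0.0021  0.0923] F [-0.7   0.77  2.37] 0.0681 1.4
g0.062 None 14.17 [-0.1523 -0.0022  0.0922] F [-1.53 -0.22  2.43] 0.062 1.7
g0.055 None 14.41 [-0.1523 -0.0024  0.0926] F [-1.23  0.4   5.72] 0.0551 4.2
g0.048 None 14.65 [-0.1523 -0.0025  0.0927] F [-1.03 -0.24  6.5 ] 0.048 4.3
g0.041 None 14.89 [-0.1523 -0.0026  0.0928] F [-1.11  0.97  6.69] 0.0412 4.5
g0.034 None 15.13 [-0.1523 -0.0027  0.0928] F [-1.34  0.13  6.52] 0.0339 4.6
g0.029 None 15.36 [-0.1523 -0.0028  0.0929] F [-0.61  0.45  6.87] 0.0293 4.7
jaw 1895 [-0.068  -0.0489] foot 494 [-0.0097  0.0099]
```

Jaw moved 15.6 mm, running grip about 4.5 N. Gap is now about 27 mm. Second stroke.

```bash
python3 - <<'E'
from rig import *
from h import *
command_gripper(.076);rep("rel")
for g in (.058,.048,.038,.029):
    command_gripper(g,20);rep("g%.3f"%g)
look("w6")
command_gripper(.076);rep("rel");look("w7")
E
```

```text
rel None 15.93 [-0.1519 -0.0018  0.0918] F [ 0.26 -0.04  0.17] 0.0758 0.0
g0.058 None 16.24 [-0.1523 -0.0023  0.0927] F [-0.1   1.21  4.32] 0.0581 4.1
g0.048 None 16.51 [-0.1523 -0.0026  0.093 ] F [1.13 0.   6.88] 0.0478 4.3
g0.038 None 16.77 [-0.1523 -0.0029  0.0931] F [0.73 0.41 5.4 ] 0.0381 4.5
g0.029 None 17.03 [-0.1523 -0.003   0.0932] F [0.32 0.05 7.75] 0.0291 4.7
jaw 1914 [-0.0502 -0.0309] foot 485 [-0.0098  0.0099]
rel None 17.6 [-0.152  -0.0018  0.0919] F [-0.45  0.32  0.88] 0.0756 0.0
jaw 1954 [-0.0505 -0.0312] foot 495 [-0.0099  0.0097]
```

Gap is about 9.5 mm. Third stroke: careful closing, watching the grip force (target about 9 N).

```bash
python3 - <<'E'
from rig import *
from h import *
for g in [.058,.050,.045]+list(np.arange(.043,.0262,-.0015)):
    command_gripper(g,20);s=rep("g%.4f"%g)
    if s["gripper_force"]>8.6: break
look("w8")
E
```

```text
g0.0580 None 17.97 [-0.1523 -0.0023  0.0928] F [0.36 1.45 5.8 ] 0.058 4.1
g0.0500 None 18.22 [-0.1523 -0.0026  0.093 ] F [0.2  0.83 5.89] 0.05 4.3
g0.0450 None 18.44 [-0.1523 -0.0028  0.0932] F [0.54 0.78 7.67] 0.0454 5.3
g0.0430 None 18.66 [-0.1523 -0.0028  0.0933] F [0.63 0.47 8.59] 0.0433 5.9
g0.0415 None 18.88 [-0.1523 -0.0028  0.0934] F [1.25 1.56 8.49] 0.0419 6.4
g0.0400 None 19.09 [-0.1523 -0.0028  0.0935] F [ 0.46  1.62 10.56] 0.0404 7.0
g0.0385 None 19.31 [-0.1524 -0.0029  0.0936] F [ 1.63  1.52 11.12] 0.0389 7.5
g0.0370 None 19.52 [-0.1523 -0.0029  0.0937] F [ 0.4   1.93 11.18] 0.0369 8.1
g0.0355 None 19.74 [-0.1524 -0.0029  0.0938] F [ 0.82  3.25 12.69] 0.0356 8.6
g0.0340 None 19.96 [-0.1523 -0.0029  0.0939] F [ 1.09  2.59 12.23] 0.0345 9.1
jaw 1628 [-0.0354 -0.0202] foot 124 [-0.0354  0.0098]
```

```bash
sed -i 's/X<-.02)/X<-.008)/' h.py; python3 - <<'E'
from rig import *
from h import *
look("w9");sleep(1.0);rep("hold");look("w10")
E
```

```text
jaw 1937 [-0.0354 -0.016 ] foot 129 [-0.0354  0.01  ]
hold None 21.06 [-0.1523 -0.0029  0.0939] F [ 0.94  2.75 13.22] 0.0342 9.1
jaw 1939 [-0.0354 -0.0157] foot 124 [-0.0355  0.0098]
```

View pics/w10.png

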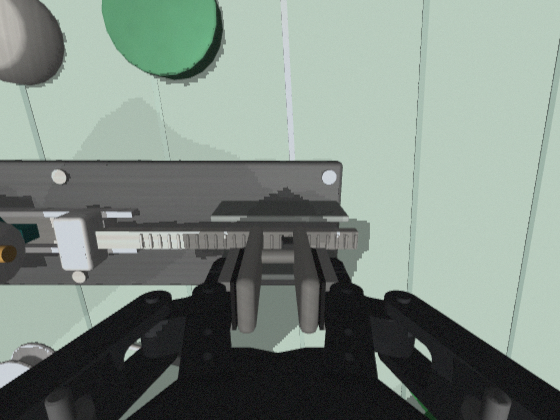

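The view shows the wings held between the fingers (u≈245–305) and the jaw at (75,240) up to the foot. The jaw front at −15.8 mm against the foot end at −9.8 means the pad is in about 6 mm. The grip is steady at 9.1 N, so I hand in.

```bash
python3 -c "
from rig import *
print(finish_job())"
```

```text
the job is handed in; nothing more can be done
None
```

I handed the job in with the reel against the hidden stop, the jaw's pad pressed in about 6 mm and the trigger held at a steady 9.1 N; the jaw also moved about 20 mm forward, unexplained, before my first squeeze (possibly the arm brushing the trigger or jaw on its way over), so I can't rule out a failed "no pushing by hand" check, and no verdict came back.

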